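# Snap the control board onto its standoffs

## Robot

A 6-joint arm with a two-finger parallel gripper is mounted at the origin on a cart in front of the work surface, level with it; the furniture and walls round the work are solid. World frame = base frame: x ahead of the robot, y to its left, z up, the work surface at z = 0. Lengths are in m, angles in degrees, forces in N, time in s.
With the tool pointing down it reaches from about 0.35 to 0.875 m from the base axis. Payload 15.5 kg.
Tool frame: the origin (TCP) lies where the fingers leave the gripper's body, on its centre line; the fingertips stand 73 mm ahead of it and the grasp point (between the pads) lies 54 mm ahead of it; z points along the fingers, y is the direction in which the jaws open and shut (so a half turn about z gives the same grasp; the last joint's range is limited). The gripper opens to 85 mm and grips with 20 to 120 N. Pads are 22 mm wide; open, the fingers measure 114 mm over their backs; the gripper's body (76 mm by 85 mm) begins 54 mm behind the grasp point. The pads swing forward as they close: fully open they stand 13 mm farther back than shut.
Start: joints at [68.612, 28.281, 77.091, -0, 74.628, -5.472], TCP at [0.171, 0.601, 0.304] pointing down, gripper open.
Joint ranges: [-166.48, 166.48], [-47.26, 123.95], [12.59, 153.08], [-70.14, 250.14], [6.76, 159.57], [-176.63, 176.63]. Speed limits (degrees/s): [108.29, 108.29, 147.25, 172.46, 172.46, 172.46].

## Interface

Orientations are given as a 3x3 rotation matrix whose columns are the frame's x, y, z axes.
In Python, from plant import get_obs, grab_frame, get_calibration, hand_in gives the robot as it stands.
- The arm moves only by the tool servo_tool, never from a script. Its argument "motion" is a list of rows, each a list of 3 entries, a list of its own where there are three numbers: the closure, from -1 (fully open) to 1 (shut), then the shift along the world's x, y, z in mm, then the turn about the world's z in rad. In form: [[jaw, [tx, ty, tz], spin], ...]. A call has 1 to 12 rows; each row shifts and turns the commanded pose from where the row before left it; what a row does not reach is not made up. A row lasts 1/8 s, in which the tool goes at most 62.5 mm and 10.7 degrees, less where a joint would pass 70% of its speed; a pose out of reach is approached as far as the arm can. A call is refused whole if a number of a shift passes 62.5 or a number of a turn 0.188, either way. A call with a gripper value outside its range is refused whole. The fingers move at their own pace and stop on an object; "force" is the grip in N (left out, the last holds). Time passes only in rows, so rows that do not move let the fingers close. It gives the time, the measured TCP pose, the force and the opening at its end, in the units of the state.
- get_obs(): the state, without advancing time (a new reading comes with each control period).
- grab_frame(name): name is "side" or "top" or "wrist"; returns the picture (420x560x3 uint8, red, green, blue); there is no depth.
- get_calibration(name): a dict with "fx", "fy", "cx", "cy" (pixels), "world_from_camera" (4x4, takes a point from camera to world coordinates); the wrist camera has in their place "T_tool_cam" (4x4, takes a point from camera to tool coordinates, whose origin is the TCP and whose axes are the flange's). Camera axes: x right, y down, z forward; pixel columns grow to the right and rows downward; lengths in m; the calibration is good to about 2 mm. A picture is of the moment at which its call begins: read the wrist's pose just before it. get_calibration takes no time and is no camera call.
- hand_in(): hands the job in, once; it reports no verdict.
The state is a dict: "time_s": time; "joint_positions": joint angles; "qd": joint speeds; "tau": joint torques, N m; "position": TCP position; "tcp_rot": TCP orientation; "contact_force": force on the tool from outside, world axes, zero at the start; "wrist_torque": the same for the moment, N m; "grip_width": finger opening in m.
Only numpy, scipy, OpenCV 4.12 (cv2) and the standard library are available. Lean on these libraries where they do the work, as an engineer would, in place of code of your own. Each camera call takes 0.05 s, during which the arm holds its last target.

## Task

The green circuit board lies loosely on the tips of the four white snap standoffs in the open grey control box. Press it straight down at the white ring printed at each end until all four standoffs have clicked through and the board sits flat and fully home on their shoulders, never letting it tip up; then let go and leave it there. The amber spare board beside the box is not needed.

Things in the scene. Friction and masses are not known exactly. Their poses are not given: they have to be found in the camera images.
- control_box: Open grey box, 146 (x) x 196 (y) x 22 mm, fixed, three black glands on its +x wall. Origin: centre of its underside, on the bench; z up. Four white snap standoffs in it at x = +-42, y = +-66 mm have shoulders 24 mm above the origin, on which the board finally rests, and above them springy prongs up to 41 mm above the origin.
- board: Loose green board, 110 (x) x 160 (y) x 4 mm, a hole over each standoff, parts up to 12 mm tall where |y| < 40 mm. Origin: centre of its underside; axes as the box's. It starts 35 mm above the box's origin; home is 24 mm. Pressing a ring with some 4 to 10 N drives that end's two standoffs through with a click, down to a hard stop; they then hold. The other end stays up meanwhile.
- left_mark (a point): Centre of the white printed ring (22 mm across) on the upper face of the board at its +y end, midway between the two standoffs of that end (each 42 mm away). Bare board within 20 mm along y to the middle, 14 mm to the edge.
- right_mark (a point): The same ring at the board's -y end.

How it is judged:
By the outcome, as a careful person would: the job done as asked, in the order asked, and still so for the second after the job is handed in, with the robot touching nothing.
It also fails if it takes over 32 s, if anything falls off the work surface, if the arm or the gripper's body presses on something with over 40 N, if the wrist force passes 120 N, or if a joint passes its speed limit or range.

## Working session

There is one attempt and no reset: what is moved stays moved. The work goes in short steps, Python scripts to look and compute and a tool call to move; the robot and the scene stay as the last step left them, time stands still between calls to the robot, and variables do not carry over. Pictures are saved under pics/ and viewed, and the job is handed in when it is done.

Besides the shell and the picture viewer there is one more tool, called after ">>>" in YAML: its name, and indented under it one key for each argument. servo_tool: Moves the arm, as the interface text tells. Its arguments: {"type":"object","properties":{"motion":{"type":"array","items":{"type":"array"}},"force":{"type":"number"}},"required":["motion"]}

```bash
mkdir -p pics; python3 - <<'E'
from plant import *
import cv2,numpy as np
o=get_obs()
for k in('time_s','position','tcp_rot','contact_force','grip_width'):print(k,np.round(o[k],3).tolist())
for n in('top','side'):
    c=get_calibration(n);print(n,{k:np.round(v,3).tolist() for k,v in c.items()})
    cv2.imwrite(f'pics/{n}0.png',grab_frame(n)[:,:,::-1])
print(np.round(get_calibration('wrist')['T_tool_cam'],3).tolist())
E
```

```text
time_s 0.0
position [0.171, 0.601, 0.303]
tcp_rot [[-0.962, 0.274, -0.0], [0.274, 0.962, -0.001], [0.0, -0.001, -1.0]]
contact_force [0.408, 0.059, -0.09]
grip_width 0.085
top {'fx': 469.231, 'fy': 469.231, 'cx': 274.367, 'cy': 209.398, 'world_from_camera': [[-0.006, -0.996, 0.089, 0.46], [-1.0, 0.005, -0.017, 0.075], [0.017, -0.089, -0.996, 0.914], [0.0, 0.0, 0.0, 1.0]]}
side {'fx': 543.518, 'fy': 543.518, 'cx': 276.097, 'cy': 207.492, 'world_from_camera': [[0.832, -0.351, 0.43, 0.075], [-0.555, -0.503, 0.663, -0.601], [-0.016, -0.79, -0.613, 0.695], [0.0, 0.0, 0.0, 1.0]]}
[[-0.0, -0.963, -0.27, 0.069], [1.0, 0.0, -0.001, 0.0], [0.001, -0.27, 0.963, -0.07], [0.0, 0.0, 0.0, 1.0]]
```

View pics/top0.png

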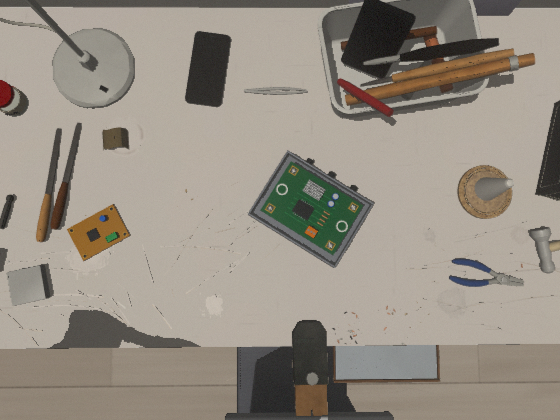

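View pics/side0.png

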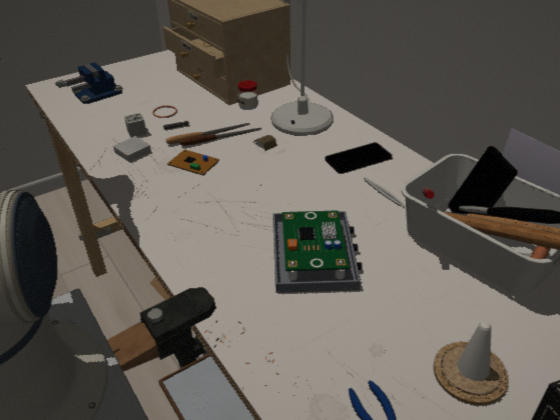

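The top view shows the box near (312,208), with its rings near (282,189) at the +y end and (342,226) at the -y end. In the side view the rings are near (310,215) and (316,263). I'll measure both rings and the holes.

```bash
cat > h.py <<'E'
import numpy as np,cv2
from plant import *
def ray(c,u,v):
    T=np.array(c['world_from_camera']);d=T[:3,:3]@np.array([(u-c['cx'])/c['fx'],(v-c['cy'])/c['fy'],1.]);return T[:3,3],d/np.linalg.norm(d)
def plane(c,u,v,z):
    p,d=ray(c,u,v);return p+d*(z-p[2])/d[2]
def tri(c1,a,c2,b):
    p,d=ray(c1,*a);q,e=ray(c2,*b)
    s=np.linalg.lstsq(np.c_[d,-e],q-p,rcond=None)[0]
    x,y=p+s[0]*d,q+s[1]*e
    return (x+y)/2,np.linalg.norm(x-y)
def rings(im,guess,r=11):
    out=[]
    for u,v in guess:
        g=im[v-r:v+r+1,u-r:u+r+1].astype(int)
        w=np.clip(g.min(2)-110,0,None).astype(float)
        m=(w>0).astype(np.uint8)
        n,l,s,_=cv2.connectedComponentsWithStats(m,connectivity=8)
        # component whose bbox is nearest the guess
        k=max(range(1,n),key=lambda i:s[i][4])
        pts=np.argwhere(l==k)[:,::-1].astype(np.float32)
        e=cv2.fitEllipse(cv2.convexHull(pts)) if len(pts)>5 else None
        out.append((u-r+e[0][0],v-r+e[0][1]));print((u,v),n-1,s[k].tolist(),np.round(out[-1],2),np.round(e[1],1))
    return out
E
python3 - <<'E'
from h import *
t=cv2.imread('pics/top0.png')[:,:,::-1];s=cv2.imread('pics/side0.png')[:,:,::-1]
a=rings(t,[(282,189),(342,226)],9);b=rings(s,[(310,215),(316,263)],9)
ct,cs=get_calibration('top'),get_calibration('side')
L=[]
for i in(0,1):
    print('tri',np.round(tri(ct,a[i],cs,b[i])[0],4),tri(ct,a[i],cs,b[i])[1])
    x,y=plane(ct,*a[i],.039),plane(cs,*b[i],.039);print(np.round(x,4),np.round(y,4));L.append((x+y)/2)
d=L[0]-L[1];print('sep',np.linalg.norm(d),'yaw',np.degrees(np.arctan2(-d[0],d[1])),np.round((L[0]+L[1])/2,4))
big=np.hstack([cv2.resize(t[140:280,235:390],None,fx=2.55,fy=2.55,interpolation=3),cv2.resize(s[200:300,260:370],None,fx=3.57,fy=3.57,interpolation=3)[:357]])
cv2.imwrite('pics/z0.png',big[:,:,::-1])
E
```

```text
(282, 189) 4 [3, 4, 12, 11, 52] [281.62 189.01] [11.  11.7]
(342, 226) 1 [3, 3, 12, 12, 54] [341.45 225.71] [11.3 11.7]Traceback (most recent call last):
  File "<stdin>", line 3, in <module>
  File "h.py", line 22, in rings
    e=cv2.fitEllipse(cv2.convexHull(pts)) if len(pts)>5 else None
      ~~~~~~~~~~~~~~^^^^^^^^^^^^^^^^^^^^^
cv2.error: OpenCV(4.12.0) /io/opencv/modules/imgproc/src/shapedescr.cpp:361: error: (-201:Incorrect size of input array) There should be at least 5 points to fit the ellipse in function 'fitEllipseNoDirect'
```

```bash
sed -i 's/def rings(im,guess,r=11)/def rings(im,guess,r=11,th=110)/; s/-110,0/-th,0/' h.py
cat > m.py <<'E'
from h import *
t=cv2.imread('pics/top0.png')[:,:,::-1];s=cv2.imread('pics/side0.png')[:,:,::-1]
big=np.hstack([cv2.resize(t[140:280,235:390],None,fx=2.55,fy=2.55,interpolation=3),cv2.resize(s[200:300,260:370],None,fx=3.57,fy=3.57,interpolation=3)[:357]])
cv2.imwrite('pics/z0.png',big[:,:,::-1])
a=rings(t,[(282,189),(342,226)],9);b=rings(s,[(310,215),(316,263)],9,80)
ct,cs=get_calibration('top'),get_calibration('side')
L=[]
for i in(0,1):
    print('tri',np.round(tri(ct,a[i],cs,b[i])[0],4),tri(ct,a[i],cs,b[i])[1])
    x,y=plane(ct,*a[i],.039),plane(cs,*b[i],.039);print(np.round(x,4),np.round(y,4));L.append((x+y)/2)
d=L[0]-L[1];print('sep',np.linalg.norm(d),'yaw',np.degrees(np.arctan2(-d[0],d[1])),np.round((L[0]+L[1])/2,4))
E
python3 m.py
```

```text
(282, 189) 4 [3, 4, 12, 11, 52] [281.62 189.01] [11.  11.7]
(342, 226) 1 [3, 3, 12, 12, 54] [341.45 225.71] [11.3 11.7]
(310, 215) 1 [0, 0, 19, 13, 143] [309.97 207.9 ] [18.3 21.4]
(316, 263) 1 [3, 5, 13, 8, 51] [316.18 262.49] [ 8.4 12.7]
tri [0.5735 0.0467 0.0612] 0.0009660811896043261
[0.5769 0.0457 0.039 ] [0.5904 0.0695 0.039 ]
tri [ 0.5059 -0.0646  0.0425] 0.0025355592166963815
[ 0.5072 -0.0658  0.039 ] [ 0.507  -0.0612  0.039 ]
sep 0.1432450235039624 yaw -32.30063003527701 [ 0.5454 -0.003   0.039 ]
```

View pics/z0.png

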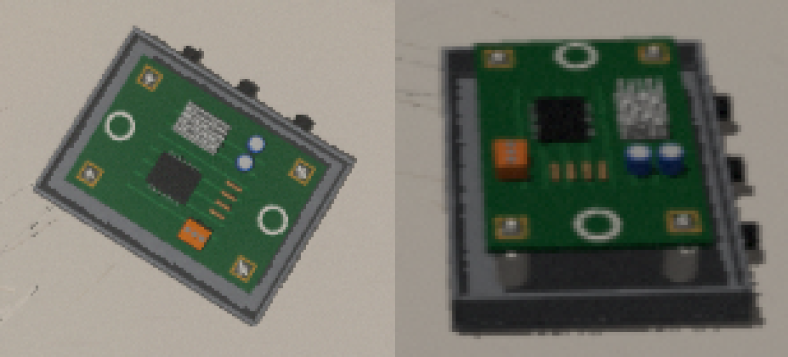

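The side-view ring at the far end merged with the background, but the crop puts it at about (310.4,215.4). The top rays give left ≈ (0.577,0.046), right ≈ (0.507,-0.066) and yaw ≈ -32°. The rings come out 131.5 mm apart, against 132 expected. I'll move above the left ring with the jaws shut and tool y along board x.

>>> servo_tool:
  motion:
    - [1,[33.8,-46.2,-5],-0.154]
    - [1,[33.8,-46.2,-5],-0.154]
    - [1,[33.8,-46.2,-5],-0.154]
    - [1,[33.8,-46.2,-5],-0.154]
    - [1,[33.8,-46.2,-5],-0.154]
    - [1,[33.8,-46.2,-5],-0.154]
    - [1,[33.8,-46.2,-5],-0.154]
    - [1,[33.8,-46.2,-5],-0.154]
    - [1,[33.8,-46.2,-5],-0.154]
    - [1,[33.8,-46.2,-5],-0.154]
    - [1,[33.8,-46.2,-5],-0.154]
    - [1,[33.8,-46.2,-5],-0.154]
  force: 60

```text
time_s: 1.6
position: [0.5778, 0.0449, 0.2435]
tcp_rot: [[0.531, 0.847, -0.0], [0.847, -0.531, 0.0], [-0.0, -0.0, -1.0]]
contact_force: [-0.1, 0.2, -0.1]
grip_width: -0.0002
```

>>> servo_tool:
  motion:
    - [1,[0,0,-25],0]
    - [1,[0,0,-25],0]
    - [1,[0,0,0],0]

```text
time_s: 1.98
position: [0.576, 0.0465, 0.1923]
tcp_rot: [[0.527, 0.85, -0.004], [0.85, -0.527, 0.0], [-0.002, -0.003, -1.0]]
contact_force: [-0.4, 0.2, -0.8]
grip_width: -0.0005
```

```bash
python3 - <<'E'
from h import *
o=get_obs()
np.savez('w1.npz',p=o['position'],R=o['tcp_rot'])
im=grab_frame('wrist');cv2.imwrite('pics/w1.png',im[:,:,::-1])
for k in('time_s','position','tcp_rot','contact_force','grip_width'):print(k,np.round(o[k],4).tolist())
E
```

```text
time_s 1.975
position [0.576, 0.0465, 0.1923]
tcp_rot [[0.5271, 0.8498, -0.0038], [0.8498, -0.5271, 0.0001], [-0.0019, -0.0033, -1.0]]
contact_force [-0.4447, 0.2318, -0.7698]
grip_width -0.0005
```

View pics/w1.png

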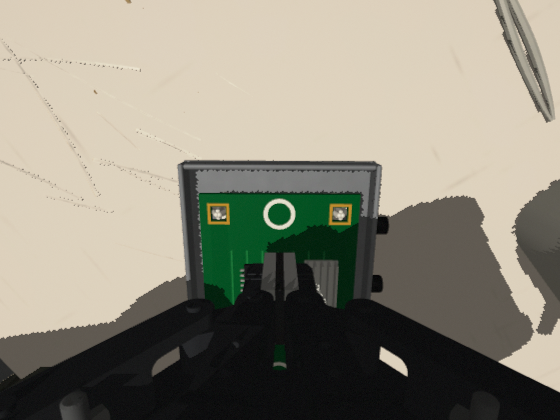

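The wrist view shows the left ring at about (279,214), midway between the standoffs at (218,214) and (340,214), and the orientation is aligned. Next I'll turn this into a position.

```bash
python3 - <<'E'
from h import *
w=np.load('w1.npz');c=dict(get_calibration('wrist'))
T=np.eye(4);T[:3,:3]=w['R'];T[:3,3]=w['p'];c['world_from_camera']=T@np.array(c['T_tool_cam'])
im=cv2.imread('pics/w1.png')[:,:,::-1]
a=rings(im,[(279,214)],24,150)[0]
r=plane(c,*a,.039);print('ring',np.round(r,4))
P=[plane(c,u,214,.041) for u in(218,340)];print(np.round(P,4),np.round((P[0]+P[1])/2,4))
d=P[1]-P[0];print('sep',np.linalg.norm(d),'yaw',np.degrees(np.arctan2(d[1],d[0])))
E
```

```text
(279, 214) 1 [9, 9, 31, 30, 330] [279.04 213.72] [30.  31.2]
ring [0.5769 0.0504 0.039 ]
[[0.5418 0.0726 0.041 ]
 [0.6122 0.029  0.041 ]] [0.577  0.0508 0.041 ]
sep 0.08283211997814822 yaw -31.77570761799498
```

```bash
python3 - <<'E'
from h import *
cs=get_calibration('side')
for u,v in((310.4,215.2),(316.2,262.5)):print(np.round(plane(cs,u,v,.039),4))
E
```

```text
[0.5774 0.0505 0.039 ]
[ 0.507  -0.0612  0.039 ]
```

The side view (0.577,0.0505) and the wrist view agree; the top view reads about 4.5 mm lower in y, so I'll discount it. The current TCP is about 3 mm to the board-centre side of the ring, which is the safe side against tipping, so I can go straight down.

>>> servo_tool:
  motion:
    - [1,[0,0,-20],0]
    - [1,[0,0,-20],0]
    - [1,[0,0,-20],0]
    - [1,[0,0,-10],0]
    - [1,[0,0,0],0]
    - [1,[0,0,-3],0]
    - [1,[0,0,-3],0]
    - [1,[0,0,0],0]

```text
time_s: 3.02
position: [0.577, 0.0466, 0.1179]
tcp_rot: [[0.527, 0.85, 0.0], [0.85, -0.527, 0.0], [0.0, 0.0, -1.0]]
contact_force: [1.0, 0.7, 0.6]
grip_width: -0.0002
```

>>> servo_tool:
  motion:
    - [1,[0,0,-3],0]
    - [1,[0,0,0],0]

```text
time_s: 3.28
position: [0.5769, 0.0466, 0.1147]
tcp_rot: [[0.527, 0.85, -0.0], [0.85, -0.527, 0.0], [-0.0, -0.0, -1.0]]
contact_force: [0.8, -0.8, -0.3]
grip_width: -0.0
```

>>> servo_tool:
  motion:
    - [1,[-1.4,0.7,0],0]
    - [1,[0,0,-2],0]
    - [1,[0,0,-2],0]
    - [1,[0,0,0],0]

```text
time_s: 3.78
position: [0.5755, 0.0473, 0.1107]
tcp_rot: [[0.527, 0.85, -0.0], [0.85, -0.527, -0.0], [-0.0, -0.0, -1.0]]
contact_force: [-0.2, 0.3, -0.7]
grip_width: -0.0001
```

>>> servo_tool:
  motion:
    - [1,[0,0,-2],0]
    - [1,[0,0,0],0]

```text
time_s: 4.03
position: [0.5757, 0.0474, 0.1089]
tcp_rot: [[0.527, 0.85, 0.0], [0.85, -0.527, 0.0], [0.0, 0.0, -1.0]]
contact_force: [0.3, 0.0, 2.5]
grip_width: 0.0002
```

>>> servo_tool:
  motion:
    - [1,[0,0,-2],0]
    - [1,[0,0,0],0]

```text
time_s: 4.28
position: [0.5756, 0.0474, 0.1069]
tcp_rot: [[0.527, 0.85, 0.0], [0.85, -0.527, 0.0], [0.0, 0.0, -1.0]]
contact_force: [-0.1, 0.4, -0.8]
grip_width: 0.0001
```

```bash
python3 - <<'E'
from h import *
cv2.imwrite('pics/s2.png',cv2.resize(grab_frame('side')[160:310,220:400],None,fx=4,fy=4)[:,:,::-1])
E
```

```text
(no output)
```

View pics/s2.png

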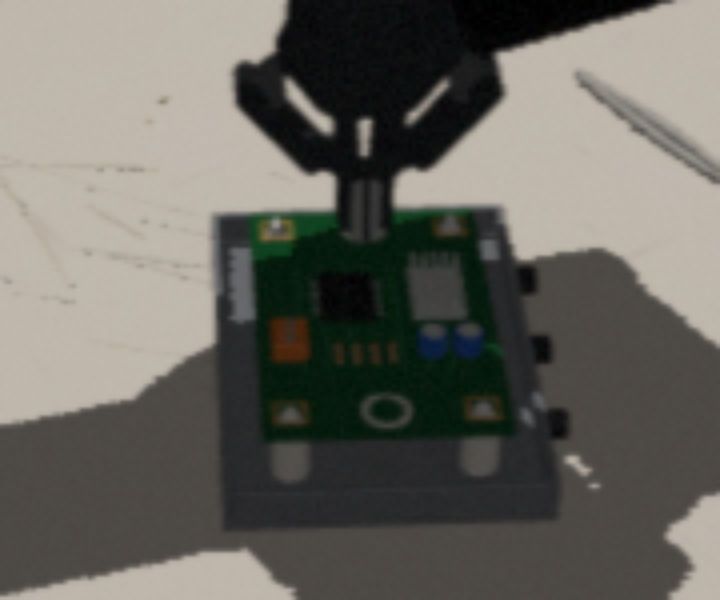

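The side view shows the shut fingertips on the left ring at (365,235) in the crop, clear of the standoffs and parts. Continuing down in small steps.

>>> servo_tool:
  motion:
    - [1,[0,0,-1.5],0]
    - [1,[0,0,0],0]

```text
time_s: 4.58
position: [0.5755, 0.0473, 0.1052]
tcp_rot: [[0.527, 0.85, -0.0], [0.85, -0.527, 0.0], [-0.0, -0.0, -1.0]]
contact_force: [0.3, 0.4, 0.2]
grip_width: -0.0002
```

>>> servo_tool:
  motion:
    - [1,[0,0,-1.5],0]
    - [1,[0,0,0],0]

```text
time_s: 4.82
position: [0.5755, 0.0473, 0.1037]
tcp_rot: [[0.527, 0.85, -0.0], [0.85, -0.527, 0.0], [-0.0, -0.0, -1.0]]
contact_force: [-0.0, -0.5, 0.1]
grip_width: 0.0004
```

>>> servo_tool:
  motion:
    - [1,[0,0,-1.5],0]
    - [1,[0,0,0],0]

```text
time_s: 5.08
position: [0.5755, 0.0473, 0.1022]
tcp_rot: [[0.527, 0.85, -0.0], [0.85, -0.527, 0.0], [-0.0, -0.0, -1.0]]
contact_force: [-1.0, -0.6, 0.2]
grip_width: -0.0
```

>>> servo_tool:
  motion:
    - [1,[0,0,-1],0]
    - [1,[0,0,0],0]

```text
time_s: 5.32
position: [0.5757, 0.0474, 0.1016]
tcp_rot: [[0.527, 0.85, 0.0], [0.85, -0.527, -0.0], [0.0, 0.0, -1.0]]
contact_force: [-1.2, -0.4, 6.4]
grip_width: -0.0001
```

>>> servo_tool:
  motion:
    - [1,[0,0,-1],0]
    - [1,[0,0,0],0]

```text
time_s: 5.58
position: [0.5757, 0.0473, 0.1013]
tcp_rot: [[0.527, 0.85, 0.001], [0.85, -0.527, -0.0], [0.0, 0.001, -1.0]]
contact_force: [-4.4, -0.5, 19.6]
grip_width: 0.0001
```

>>> servo_tool:
  motion:
    - [1,[0,0,-1],0]
    - [1,[0,0,0],0]

```text
time_s: 5.82
position: [0.5757, 0.0473, 0.101]
tcp_rot: [[0.527, 0.85, 0.001], [0.85, -0.527, -0.0], [0.0, 0.001, -1.0]]
contact_force: [-8.7, -1.0, 34.6]
grip_width: 0.0003
```

Force rose to 35 N at a steady height, with the tip at z ≈ 0.028, so the left end is at its hard stop. I'll lift and go above the right ring.

>>> servo_tool:
  motion:
    - [1,[0,0,4],0]
    - [1,[0,0,20],0]
    - [1,[0,0,30],0]
    - [1,[0,0,37],0]
    - [1,[-17.2,-27.3,0],0]
    - [1,[-17.2,-27.3,0],0]
    - [1,[-17.2,-27.3,0],0]
    - [1,[-17.2,-27.3,0],0]
    - [1,[0,0,0],0]
    - [1,[0,0,0],0]

```text
time_s: 7.08
position: [0.5071, -0.0617, 0.1904]
tcp_rot: [[0.527, 0.85, 0.0], [0.85, -0.527, 0.0], [0.0, 0.0, -1.0]]
contact_force: [-0.1, 0.9, 0.3]
grip_width: -0.0001
```

```bash
python3 - <<'E'
from h import *
o=get_obs();np.savez('w2.npz',p=o['position'],R=o['tcp_rot'])
im=grab_frame('wrist');s=grab_frame('side')
cv2.imwrite('pics/w2.png',im[:,:,::-1])
cv2.imwrite('pics/s3.png',cv2.resize(s[160:310,220:400],None,fx=4,fy=4)[:,:,::-1])
for k in('time_s','position','contact_force'):print(k,np.round(o[k],4).tolist())
E
```

```text
time_s 7.075
position [0.5071, -0.0617, 0.1904]
contact_force [-0.0797, 0.9074, 0.3215]
```

View pics/w2.png

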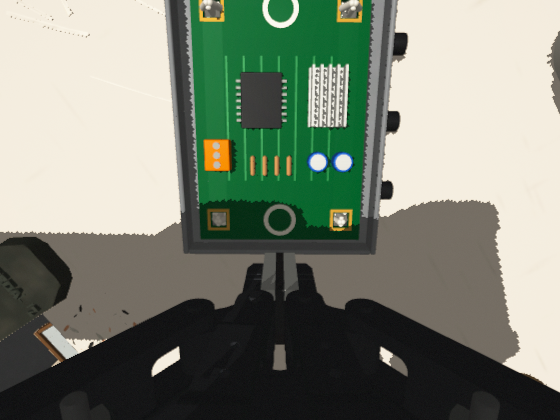

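View pics/s3.png

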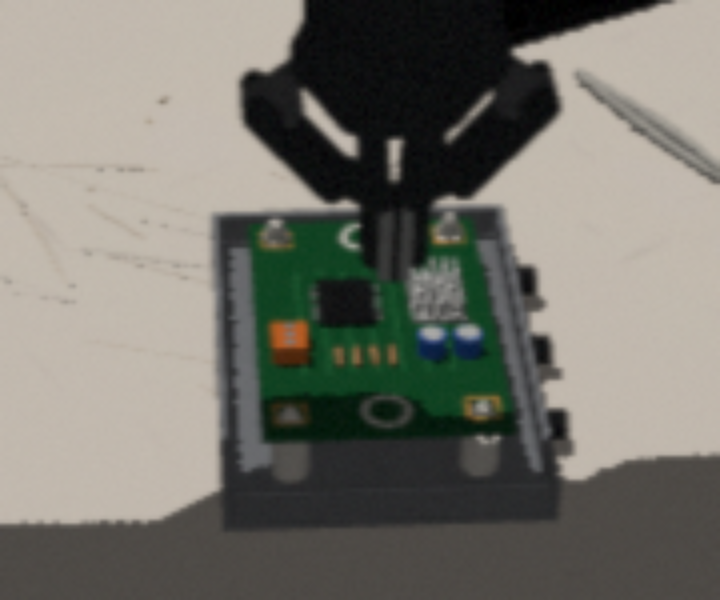

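The wrist view shows the right ring at about (279,220) with its standoffs at (218,219) and (341,219). In the side view the left end is down with its prongs standing through, while the right end is still up.

```bash
python3 - <<'E'
from h import *
w=np.load('w2.npz');c=dict(get_calibration('wrist'))
T=np.eye(4);T[:3,:3]=w['R'];T[:3,3]=w['p'];c['world_from_camera']=T@np.array(c['T_tool_cam'])
im=cv2.imread('pics/w2.png')[:,:,::-1]
a=rings(im,[(279,220)],22,70)[0]
r=plane(c,*a,.039);t=r[:2]-w['p'][:2]
print('ring',np.round(r,4),'offset mm',np.round(t*1e3,1))
yb=np.array([.530,.848]);print('with 3mm inward',np.round((t+.003*yb)*1e3,1))
E
```

```text
(279, 220) 1 [7, 6, 32, 32, 374] [279.27 219.47] [30.9 31.7]
ring [ 0.5069 -0.0609  0.039 ] offset mm [-0.2  0.8]
with 3mm inward [1.4 3.3]
```

>>> servo_tool:
  motion:
    - [1,[1.7,3.5,-20],0]
    - [1,[0,0,-20],0]
    - [1,[0,0,-20],0]
    - [1,[0,0,-13],0]
    - [1,[0,0,0],0]
    - [1,[0,0,-3],0]
    - [1,[0,0,0],0]

```text
time_s: 8.05
position: [0.5087, -0.0584, 0.1147]
tcp_rot: [[0.527, 0.85, 0.001], [0.85, -0.527, -0.0], [0.0, 0.001, -1.0]]
contact_force: [0.7, 0.1, 0.6]
grip_width: -0.0001
```

>>> servo_tool:
  motion:
    - [1,[0,0,-2],0]
    - [1,[0,0,0],0]

```text
time_s: 8.3
position: [0.5085, -0.0584, 0.1125]
tcp_rot: [[0.527, 0.85, 0.0], [0.85, -0.527, -0.0], [0.0, 0.0, -1.0]]
contact_force: [-0.4, -0.0, 0.2]
grip_width: 0.0002
```

>>> servo_tool:
  motion:
    - [1,[0,0,-2],0]
    - [1,[0,0,0],0]

```text
time_s: 8.55
position: [0.5085, -0.0584, 0.1103]
tcp_rot: [[0.527, 0.85, 0.0], [0.85, -0.527, 0.0], [0.0, 0.0, -1.0]]
contact_force: [0.0, 0.8, 0.8]
grip_width: 0.0003
```

>>> servo_tool:
  motion:
    - [1,[0,0,-1.5],0]
    - [1,[0,0,0],0]

```text
time_s: 8.8
position: [0.5086, -0.0584, 0.1089]
tcp_rot: [[0.527, 0.85, 0.0], [0.85, -0.527, -0.0], [0.0, 0.0, -1.0]]
contact_force: [0.6, 0.4, 2.3]
grip_width: 0.0003
```

>>> servo_tool:
  motion:
    - [1,[0,0,-1.5],0]
    - [1,[0,0,0],0]

```text
time_s: 9.05
position: [0.5086, -0.0584, 0.1074]
tcp_rot: [[0.527, 0.85, 0.0], [0.85, -0.527, -0.0], [0.0, 0.0, -1.0]]
contact_force: [0.4, 0.4, 1.4]
grip_width: -0.0002
```

>>> servo_tool:
  motion:
    - [1,[0,0,-1.5],0]
    - [1,[0,0,0],0]

```text
time_s: 9.3
position: [0.5083, -0.0583, 0.1057]
tcp_rot: [[0.527, 0.85, -0.0], [0.85, -0.527, 0.0], [-0.0, -0.0, -1.0]]
contact_force: [-0.0, 0.6, -0.5]
grip_width: 0.0001
```

>>> servo_tool:
  motion:
    - [1,[0,0,-1.5],0]
    - [1,[0,0,0],0]

```text
time_s: 9.55
position: [0.5084, -0.0583, 0.1042]
tcp_rot: [[0.527, 0.85, -0.0], [0.85, -0.527, 0.0], [-0.0, -0.0, -1.0]]
contact_force: [0.3, -0.4, 0.1]
grip_width: 0.0001
```

>>> servo_tool:
  motion:
    - [1,[0,0,-1.5],0]
    - [1,[0,0,0],0]

```text
time_s: 9.8
position: [0.5084, -0.0583, 0.1027]
tcp_rot: [[0.527, 0.85, -0.0], [0.85, -0.527, 0.0], [-0.0, -0.0, -1.0]]
contact_force: [-0.3, -0.3, -0.2]
grip_width: 0.0004
```

>>> servo_tool:
  motion:
    - [1,[0,0,-1],0]
    - [1,[0,0,0],0]

```text
time_s: 10.05
position: [0.5085, -0.0584, 0.1018]
tcp_rot: [[0.527, 0.85, -0.0], [0.85, -0.527, 0.0], [-0.0, -0.0, -1.0]]
contact_force: [0.8, 0.7, -0.2]
grip_width: 0.0003
```

>>> servo_tool:
  motion:
    - [1,[0,0,-1],0]
    - [1,[0,0,0],0]

```text
time_s: 10.3
position: [0.5085, -0.0583, 0.1008]
tcp_rot: [[0.527, 0.85, -0.0], [0.85, -0.527, 0.0], [-0.0, -0.0, -1.0]]
contact_force: [-0.6, -0.6, 0.9]
grip_width: -0.0001
```

>>> servo_tool:
  motion:
    - [1,[0,0,-1],0]
    - [1,[0,0,0],0]

```text
time_s: 10.55
position: [0.5085, -0.0584, 0.1005]
tcp_rot: [[0.527, 0.85, 0.001], [0.85, -0.527, -0.0], [0.0, 0.001, -1.0]]
contact_force: [-3.7, 0.2, 17.2]
grip_width: 0.0002
```

>>> servo_tool:
  motion:
    - [1,[0,0,-1],0]
    - [1,[0,0,0],0]

```text
time_s: 10.8
position: [0.5085, -0.0584, 0.1004]
tcp_rot: [[0.527, 0.85, 0.001], [0.85, -0.527, -0.0], [0.0, 0.001, -1.0]]
contact_force: [-8.1, 1.4, 40.2]
grip_width: 0.0002
```

The right end is at its hard stop too (40 N, tip z ≈ 0.0275). I'll lift clear and look.

>>> servo_tool:
  motion:
    - [1,[0,0,4],0]
    - [1,[0,0,20],0]
    - [1,[0,0,40],0]
    - [1,[-25,-40,30],0]
    - [1,[-25,-40,0],0]
    - [1,[-25,-40,0],0]
    - [1,[0,0,0],0]

```text
time_s: 11.68
position: [0.4322, -0.1804, 0.193]
tcp_rot: [[0.53, 0.848, -0.0], [0.848, -0.53, -0.0], [-0.0, 0.0, -1.0]]
contact_force: [0.2, 0.7, -0.6]
grip_width: -0.0
```

```bash
python3 - <<'E'
from h import *
o=get_obs();np.savez('w3.npz',p=o['position'],R=o['tcp_rot'])
im=grab_frame('wrist');s=grab_frame('side');t=grab_frame('top')
cv2.imwrite('pics/w3.png',im[:,:,::-1]);cv2.imwrite('pics/side4.png',s[:,:,::-1]);cv2.imwrite('pics/top4.png',t[:,:,::-1])
z=lambda a,r,c:cv2.resize(a[r:r+110,c:c+110],(390,390),interpolation=3)
cv2.imwrite('pics/z4.png',np.hstack([z(s,195,260),z(cv2.imread('pics/side0.png')[:,:,::-1],195,260)])[:,:,::-1])
for k in('time_s','position','contact_force'):print(k,np.round(o[k],4).tolist())
E
```

```text
time_s 11.675
position [0.4322, -0.1804, 0.193]
contact_force [0.1598, 0.732, -0.552]
```

View pics/z4.png

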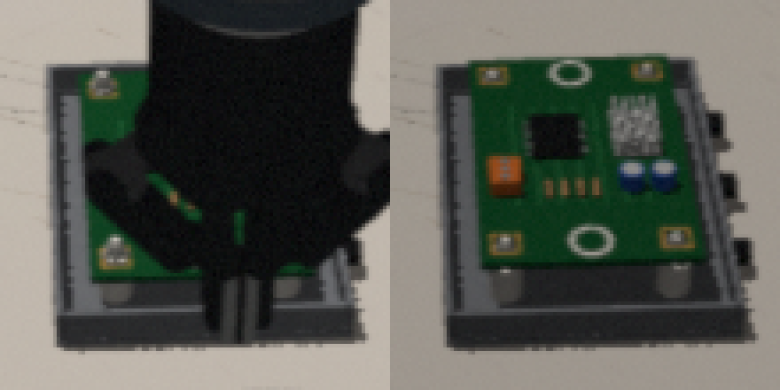

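View pics/w3.png

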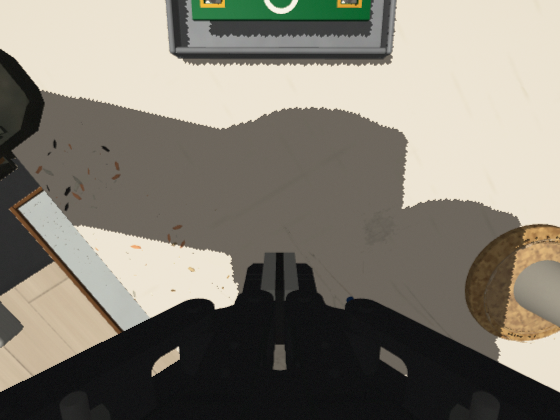

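The arm blocks the side view, though the prongs visible on the -x side stand through at both ends. I'll press the left ring once more to confirm its height, then retreat to +y for a clear view.

>>> servo_tool:
  motion:
    - [1,[28.6,45.5,0],0]
    - [1,[28.6,45.5,0],0]
    - [1,[28.6,45.5,0],0]
    - [1,[28.6,45.5,0],0]
    - [1,[28.6,45.5,0],0]
    - [1,[0,0,-20],0]
    - [1,[0,0,-30],0]
    - [1,[0,0,-30],0]
    - [1,[0,0,-7],0]
    - [1,[0,0,0],0]
    - [1,[0,0,0],0]

```text
time_s: 13.2
position: [0.5771, 0.0494, 0.1069]
tcp_rot: [[0.527, 0.85, 0.002], [0.85, -0.527, -0.0], [0.001, 0.001, -1.0]]
contact_force: [-0.2, -0.9, 0.1]
grip_width: 0.0002
```

>>> servo_tool:
  motion:
    - [1,[0,0,-2],0]
    - [1,[0,0,-1.5],0]
    - [1,[0,0,0],0]

```text
time_s: 13.58
position: [0.5765, 0.0491, 0.1024]
tcp_rot: [[0.527, 0.85, 0.0], [0.85, -0.527, 0.0], [0.0, 0.0, -1.0]]
contact_force: [0.2, -0.3, 0.3]
grip_width: -0.0001
```

>>> servo_tool:
  motion:
    - [1,[0,0,-1.5],0]
    - [1,[0,0,0],0]

```text
time_s: 13.82
position: [0.5764, 0.0491, 0.1007]
tcp_rot: [[0.527, 0.85, -0.0], [0.85, -0.527, 0.0], [-0.0, -0.0, -1.0]]
contact_force: [0.4, 0.5, 0.8]
grip_width: 0.0002
```

>>> servo_tool:
  motion:
    - [1,[0,0,-1],0]
    - [1,[0,0,0],0]

```text
time_s: 14.08
position: [0.5765, 0.0491, 0.1006]
tcp_rot: [[0.527, 0.85, 0.0], [0.85, -0.527, -0.0], [0.0, 0.0, -1.0]]
contact_force: [-4.9, -0.3, 14.0]
grip_width: -0.0002
```

The left end stops at 0.1006, matching the right end's 0.1005, so the board is level. I'll retreat upward and to +y.

>>> servo_tool:
  motion:
    - [1,[0,0,4],0]
    - [1,[0,0,20],0]
    - [1,[0,0,40],0]
    - [1,[0,30,40],0]
    - [1,[-20,45,20],0]
    - [1,[-20,45,0],0]
    - [1,[-20,45,0],0]
    - [1,[-20,45,0],0]
    - [1,[-20,45,0],0]
    - [1,[0,0,0],0]
    - [1,[0,0,0],0]

```text
time_s: 15.45
position: [0.4765, 0.3039, 0.2239]
tcp_rot: [[0.526, 0.85, 0.0], [0.85, -0.526, -0.0], [-0.0, 0.0, -1.0]]
contact_force: [-0.0, -0.1, 0.8]
grip_width: -0.0003
```

```bash
python3 - <<'E'
from h import *
o=get_obs()
s=grab_frame('side');t=grab_frame('top')
cv2.imwrite('pics/side5.png',s[:,:,::-1]);cv2.imwrite('pics/top5.png',t[:,:,::-1])
z=lambda a,r,c:cv2.resize(a[r:r+130,c:c+130],(400,400),interpolation=3)
cv2.imwrite('pics/z5.png',np.hstack([z(s,185,255),z(t,145,247)])[:,:,::-1])
for k in('time_s','position','contact_force'):print(k,np.round(o[k],4).tolist())
E
```

```text
time_s 15.45
position [0.4765, 0.3039, 0.2239]
contact_force [-0.0157, -0.1189, 0.754]
```

View pics/z5.png

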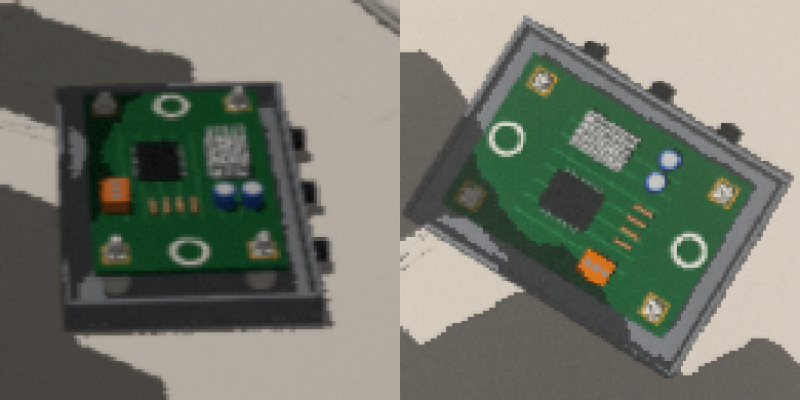

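All four prongs stand through the board. In the side view the rings moved from (310.4,215.2) to (310.3,219.1) and from (316.2,262.5) to (316.4,266.3). That is the same drop at both ends, so the board is level.

```bash
python3 -c "
from plant import *
print(hand_in())"
```

```text
the job is handed in; nothing more can be done
None
```

The green board is pressed fully home on all four standoffs, and I handed the job in at about 15.5 s. I pressed with the jaws shut, first at the +y ring and then at the -y ring. Each press was about 3–4 mm towards the middle of the ring so the board would not tip up.

**Checks that agreed:**
- **Hard stops:** both ends stopped solidly at the same height, with the TCP at 0.1006 m on the left and 0.1005 m on the right. That puts the fingertips at about 27.5 mm, against 28 mm expected for the board's upper face at home. The left reading is from a second, light press.
- **Pictures:** the last views show all four prongs standing through the board. Both rings dropped by the same amount, about 3.9 pixels in the side view.
- **Clear of the work:** the arm ended well away from the box, with the contact force near zero.

**Checks that disagreed or were weaker:**
- **Camera mismatch:** the top camera put the rings about 4.5 mm lower in y than the side and wrist cameras. I used the side and wrist values, which agreed.
- **Click force:** the 4–10 N click peaks did not show in the force readings, which come only at the end of each step.
- **Highest force:** the force on the fingertips reached 40.2 N upward at the last step against the right-hand stop, slightly over 40 N. That is well under the 120 N wrist limit. The 40 N limit is for the arm and gripper body, which I did not see touch anything.

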